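# Make up two museum handling kits

### The job

Make up the two handling kits. Blue-labelled box: stand the red loom weight upright in the large square pocket, and nest the loose round beaker fully and upright inside the matching round beaker that already stands in the small pocket. Pink-labelled box: lay the whetstone flat in the long pocket and the bone whorl flat, hole upwards, in the square pocket. The square beaker will not nest and the grey weight is not wanted, so leave both standing where they are.

Things in the scene. Friction and masses are not known exactly. Their poses are not given: they have to be found in the camera images.
- box_blue: Fixed tan card tray 134 (x) x 216 (y) x 22 mm high, walls 5, white foam inside (top at 15 mm), BLUE label strip across the foam at y +10. Origin: centre of underside. Pocket floors at z 6 mm. Pockets: small 36 x 36 mm at box (0, +55), beaker_kit stands in it; large empty 74 x 74 mm at box (0, -50), for the red weight.
- box_pink: Fixed tan card tray 134 (x) x 216 (y) x 22 mm high, walls 5, white foam inside (top at 15 mm), PINK label strip across the foam at y +10. Origin: centre of underside. Pocket floors at z 6 mm. Pockets: long, 112 (x) x 48 (y) mm at box (0, +55), for the whetstone; square, 66 x 66 mm at box (0, -50), for the whorl.
- beaker_kit: Round red-brown clay beaker, loose, standing in the small pocket of the blue box. Flaring cone 60 mm high, foot 26 mm across, upright rim band 56 mm across outside over the top 12 mm, mouth 49 mm inside; solid foot, inner floor 20 mm above its underside, 30 mm across. Origin: centre of underside, z up.
- beaker_spare: Round clay beaker identical to beaker_kit, loose, upright on the table, 100 g. Grip the rim band (56 mm across, 48 to 60 mm above its underside). Fully nested in beaker_kit its underside is 20 mm above that of beaker_kit, play 2 mm, and its rim band ends 8 mm above the other rim. Origin: centre of underside, z up.
- beaker_square: Square clay beaker, same red-brown, square mouth 50 x 50 mm, 60 mm high, foot 36 mm square: it does not nest with the round ones. Stays where it stands. Origin: centre of its underside.
- weight_red: Loom weight of reddish terracotta: solid blunt cone, 50 mm across at the base, 38 mm at the top, 60 mm high, small black dot on its flat top. About 200 g. Origin: centre of its underside, z up.
- weight_grey: Loom weight of light grey stone, same shape and size as the red one. Not wanted; stays where it stands. Origin: centre of its underside.
- whetstone: Dark slate whetstone bar, 90 (x) x 24 (y) x 26 mm high, lying on the table. About 140 g. Origin: centre of its underside, x along its length, z up.
- whorl: Spindle whorl: cream-coloured bone disc, 44 mm across, 28 mm high, upright side from 4 to 24 mm, black dot (its hole) on top. 70 g. Origin: centre of its underside, z up.
Not all that is in view belongs to the job. Leave any purple look-alike of the whetstone alone.

How it is judged:
At the end, for the whole second after the job is handed in: Red weight, whetstone, whorl, kit beaker in their pockets, same side up as at the start (centred within 15 mm, on the pocket floor, tilt < 0.15 rad); spare beaker nested upright (axes within 6 mm, raised 15-24 mm); square beaker and grey weight upright, moved < 20 mm. All at rest (x of weight_red in the frame of box_blue between -0.015 and 0.015 m and y of weight_red in the frame of box_blue between -0.065 and -0.035 m and z of each of weight_red, beaker_kit in the frame of box_blue below 0.011 m and angle between each of weight_red, beaker_kit, beaker_spare, whetstone, whorl's own z axis and vertical below 0.15 rad and x of beaker_kit in the frame of box_blue between -0.015 and 0.015 m and y of beaker_kit in the frame of box_blue between 0.04 and 0.07 m and horizontal distance between beaker_spare and beaker_kit below 0.006 m and z of beaker_spare in the frame of beaker_kit between 0.015 and 0.024 m and x of whetstone in the frame of box_pink between -0.015 and 0.015 m and y of whetstone in the frame of box_pink between 0.04 and 0.07 m and z of each of whetstone, whorl in the frame of box_pink below 0.011 m and x of whorl in the frame of box_pink between -0.015 and 0.015 m and y of whorl in the frame of box_pink between -0.065 and -0.035 m and distance of each of beaker_square, weight_grey from where it was at the start of the episode below 0.02 m and angle between each of beaker_square, weight_grey's own z axis and vertical below 0.1 rad and linear speed of each of beaker_spare, beaker_square, weight_red, weight_grey, whetstone, whorl, beaker_kit below 0.02 m/s); the robot touches nothing.
It fails at once if the square beaker or the grey weight is moved more than 40 mm (distance of any of beaker_square, weight_grey from where it was at the start of the episode above 0.04 m).
It fails at once if the beaker in the blue box is lifted or knocked out of its pocket (distance of beaker_kit from where it was at the start of the episode above 0.03 m or angle between beaker_kit's own z axis and vertical above 0.6 rad).
It also fails if it takes over 109 s, if anything falls off the work surface, if the arm or the gripper's body presses on something with over 40 N, if the wrist force passes 120 N, or if a joint passes its speed limit or range.

### The arm

A 7-joint arm with a two-finger parallel gripper is mounted at the origin on the work surface. World frame = base frame: x ahead of the robot, y to its left, z up, the work surface at z = 0. Lengths are in m, angles in rad, forces in N, time in s.
With the tool pointing down it reaches from about 0.425 to 0.875 m from the base axis. Payload 4.7 kg.
Tool frame: the origin (TCP) lies midway between the tips of the shut fingers; the grasp point (between the pads) lies 19 mm behind it; z points along the fingers, y is the line along which they close (so a half turn about z gives the same grasp; the last joint's range is limited). The gripper opens to 87 mm and grips with 3 to 60 N. Pads are 19 mm wide; open, the fingers measure 117 mm over their backs; the gripper's body (75 mm by 190 mm) begins 51 mm behind the grasp point.
Start: joints at [-1.108, 0.321, -0.07, 1.45, 0.023, 1.371, -0.057], TCP at [0.282, 0.586, 0.223] pointing down, gripper open.
Joint ranges: [-2.86, 2.86], [-0.3, 2.09], [-1.38, 1.24], [0.06, 2.45], [-1.56, 4.7], [0.09, 2.05], [-2.69, 2.69]. Speed limits (rad/s): [2.57, 2.57, 3.14, 3.14, 3.14, 3.14, 3.14].

### API

Orientations are given as [roll, pitch, yaw] about the fixed x, y, z axes, in that order (R = Rz(yaw) Ry(pitch) Rx(roll)).
In Python, from plant import env gives the robot as it stands. Calls block until the motion is done:
- env.reach(position, orientation): joint-space move of the TCP to a pose.
- env.move_straight(position, rate=0.15, frame=None): straight line of the TCP; frame=None keeps the orientation; rate is the mean speed in m/s.
- env.movej(angles): joint-space move.
- env.gripper_to(opening, force=None): finger opening in m; force is the grip in N (None keeps the last); returns when the fingers have stopped.
- env.pause(seconds).
- env.ik(position, orientation): joint angles nearest the present ones, or None.
- env.state(): the state.
- env.capture(name): name is "scene" or "side" or "wrist"; returns the picture (420x560x3 uint8, red, green, blue); there is no depth.
- env.camera_params(name): a dict with "fx", "fy", "cx", "cy" (pixels), "R" (3x3) and "t" (3): a world point X has camera coordinates R X + t; the wrist camera has in their place "mount" (4x4, takes a point from camera to tool coordinates, whose origin is the TCP and whose axes are the flange's). Camera axes: x right, y down, z forward; pixel columns grow to the right and rows downward; lengths in m; the calibration is good to about 2 mm. A picture is of the moment at which its call begins: read the wrist's pose just before it. camera_params takes no time and is no camera call.
A pose or a line that the arm cannot do raises env.MotionError and nothing moves.
- env.job_done(): hands the job in; it is judged then, once.
The state is a dict: "t": time; "joint_positions": joint angles; "qd": joint speeds; "joint_torque": joint torques, N m; "eef_pos": TCP position; "eef_rot": TCP orientation; "ft_force": force on the tool from outside, world axes, zero at the start; "wrist_torque": the same for the moment, N m; "opening": finger opening in m; "gripper_force": force on a finger pad.
Only numpy, scipy, OpenCV 4.12 (cv2) and the standard library are available. Lean on these libraries where they do the work, as an engineer would, in place of code of your own. Each camera call takes 0.05 s, during which the arm holds its last target. There are 200 camera calls.

## Working session

There is one attempt and no reset: what is moved stays moved. The work goes in short steps, each a Python script; the robot and the scene stay as the last script left them, time stands still between calls to the robot, and variables do not carry over. Pictures are saved under pics/ and viewed, at most 14 in all, crops included, and the job is handed in when it is done.

```bash
mkdir -p pics; ls; python3 - <<'E'
from plant import env
import cv2
for n in ("scene","side"):
    cv2.imwrite(f"pics/{n}0.png",env.capture(n)[:,:,::-1])
    p=env.camera_params(n);print(n,p)
print(env.camera_params("wrist"));s=env.state();print(s['t'],s['eef_pos'],s['eef_rot'],s['opening'])
E
```

```text
pics
scene {'fx': 455.3949696746922, 'fy': 455.3949696746922, 'cx': 285.864882076456, 'cy': 205.24210464527246, 'R': array([[ 0.51973145,  0.85423875, -0.01246506],
       [ 0.63811792, -0.39785906, -0.65917652],
       [-0.56805346,  0.33464059, -0.75188492]]), 't': array([-0.19621808, -0.25987035,  1.20695841])}
side {'fx': 471.00761403134373, 'fy': 471.00761403134373, 'cx': 273.7361831928694, 'cy': 207.21447346836507, 'R': array([[ 0.99535984, -0.095944  ,  0.00731645],
       [-0.04688764, -0.55001663, -0.83383647],
       [ 0.08402577,  0.82962428, -0.55196306]]), 't': array([-0.42384004,  0.03471727,  1.21762966])}
{'fx': 327.4101417906751, 'fy': 327.4101417906751, 'cx': 278.23136443998357, 'cy': 206.72885704707116, 'mount': array([[-5.14408354e-04, -9.59651516e-01, -2.81191579e-01,
         7.81665470e-02],
       [ 9.99999858e-01, -5.32698064e-04, -1.13935719e-05,
        -3.64724804e-04],
       [-1.38856351e-04, -2.81191545e-01,  9.59651653e-01,
        -1.62468187e-01],
       [ 0.00000000e+00,  0.00000000e+00,  0.00000000e+00,
         1.00000000e+00]])}
0.1 [0.28185245 0.58518206 0.22158229] [-3.13993456e+00  9.84041219e-05  2.69286799e+00] 0.08699427519260994
```

View pics/scene0.png

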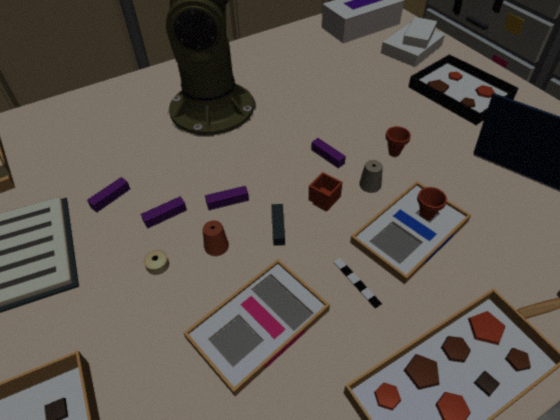

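View pics/side0.png

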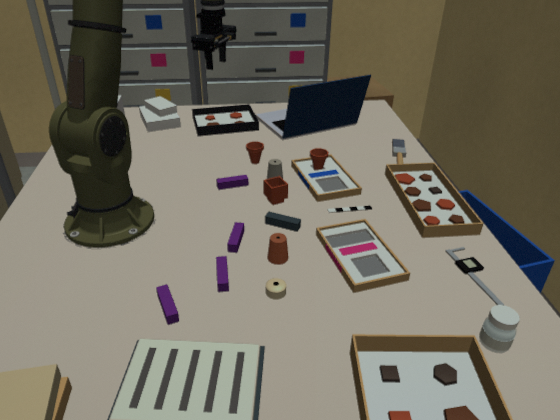

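Candidates (scene pixels):
- **Whetstone:** dark bar (278,224). The look-alikes are the purple bars at (109,194), (163,211), (227,198) and (328,152).
- **Red weight:** (214,238), against the grey one at (372,176).
- **Spare round beaker:** (397,141), against the square one at (325,191) and the kit beaker at (430,204), which is in the blue box.
- **Whorl:** (156,261).
- **Boxes:** blue at about (410,230), pink at about (258,323).

I'll check the choice in one crop.

```bash
python3 - <<'E'
import cv2,numpy as np
a=cv2.imread("pics/scene0.png")[120:390,135:480]
a=cv2.resize(a,None,fx=2.2,fy=2.2,interpolation=cv2.INTER_CUBIC)
cv2.imwrite("pics/crop.png",np.clip(a*1.6,0,255).astype(np.uint8))
E
```

```text
(no output)
```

View pics/crop.png

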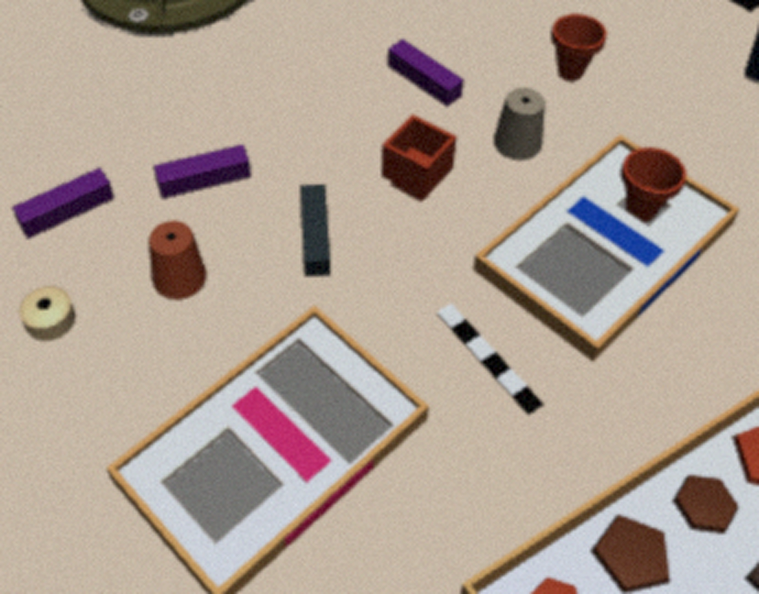

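The crop confirms the choice. The slate bar is at crop (315,230), the red weight's dot at (171,237), the whorl's hole at (43,303) and the spare round rim at (579,33). The square beaker is at (419,140) and the grey weight at (525,100). Next I'll do a rough localisation.

```bash
cat > h.py <<'E'
from plant import env
import numpy as np, cv2
from scipy.spatial.transform import Rotation as Ro
def cam(name,st=None):
    p=env.camera_params(name);K=np.array([[p['fx'],0,p['cx']],[0,p['fy'],p['cy']],[0,0,1]])
    if name!='wrist': return K,p['R'],p['t']
    T=np.eye(4);T[:3,:3]=Ro.from_euler('xyz',st['eef_rot']).as_matrix();T[:3,3]=st['eef_pos']
    W=np.linalg.inv(T@p['mount']);return K,W[:3,:3],W[:3,3]
def ray(c,uv,z):
    K,R,t=c;d=R.T@np.linalg.inv(K)@np.array([*uv,1.]);o=-R.T@t
    return (o+d*(z-o[2])/d[2])[:2]
def proj(c,X):
    K,R,t=c;q=K@(R@np.asarray(X)+t);return q[:2]/q[2]
E
python3 - <<'E'
from h import *
c=cam('scene');f=lambda u,v,z:np.round(ray(c,(135+(u+.5)/2.2-.5,120+(v+.5)/2.2-.5),z),4)
for n,u,v,z in [("red",171,237,.06),("grey",525,100,.06),("whorl",43,303,.028),("spare",579,33,.06),("kit",653,173,.066),("sq",419,138,.06)]:print(n,f(u,v,z))
for n,z,pts in [("whet",.026,[(301,185),(325,185),(329,262),(305,262)]),("blue",.022,[(621,138),(737,209),(597,347),(476,262)]),("pink",.022,[(314,310),(428,407),(218,590),(109,468)])]:
    P=np.array([f(*p,z) for p in pts]);e=np.diff(np.vstack([P,P[:1]]),axis=0)
    print(n,P.mean(0),np.linalg.norm(e,axis=1),np.degrees(np.arctan2(e[:,1],e[:,0])))
for n,a,z in [("bluelab",(615,231),.015),("pinklab",(281,434),.015)]:print(n,f(*a,z))
E
```

```text
red [ 0.4187 -0.1867]
grey [0.4461 0.1768]
whorl [ 0.4008 -0.3035]
spare [0.3972 0.2861]
kit [0.5851 0.2099]
sq [0.434  0.0611]
whet [ 0.4456 -0.0598] [0.02258871 0.09076723 0.02114734 0.09090022] [  58.20971021  -28.85227634 -121.6607511   152.05357618]
blue [0.5956  0.16095] [0.12828316 0.21333054 0.1274352  0.21742953] [  12.79040833  -77.65763305 -165.36399392  102.59168842]
pink [ 0.6097   -0.196675] [0.13042657 0.21078828 0.12856002 0.21064988] [  13.16254257  -78.97793002 -166.87176456  101.52863795]
bluelab [0.5919 0.1726]
pinklab [ 0.6085 -0.1877]
```

```bash
python3 - <<'E'
from h import *
import json
def look(n,p,yaw):
    env.reach(p,[np.pi,0,yaw]);env.pause(.2);st=env.state()
    im=env.capture('wrist');cv2.imwrite(f"pics/{n}.png",im[:,:,::-1])
    json.dump({k:list(map(float,st[k])) for k in('eef_pos','eef_rot')},open(f"pics/{n}.json","w"));print(n,st['t'],st['eef_pos'],st['eef_rot'])
for n,p in [("wb",[.48,.19,.26]),("wp",[.46,-.2,.26])]:
    for yaw in (np.pi*.9,np.pi*.8,np.pi,0,.5,-.5):
        try: look(n,p,yaw);break
        except env.MotionError as e: print(yaw,e)
E
```

```text
wb 1.9333 [0.47974692 0.19099346 0.25977884] [-3.14132425e+00 -2.36050348e-04  2.82922170e+00]
wp 3.6333 [ 0.46048888 -0.19890668  0.25992245] [-3.14146427e+00 -1.53571893e-04  2.82963599e+00]
```

View pics/wb.png

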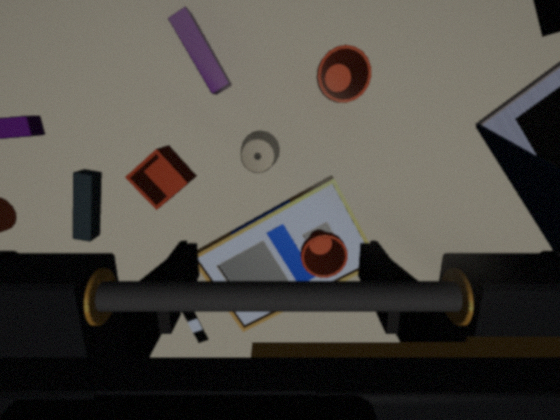

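View pics/wp.png

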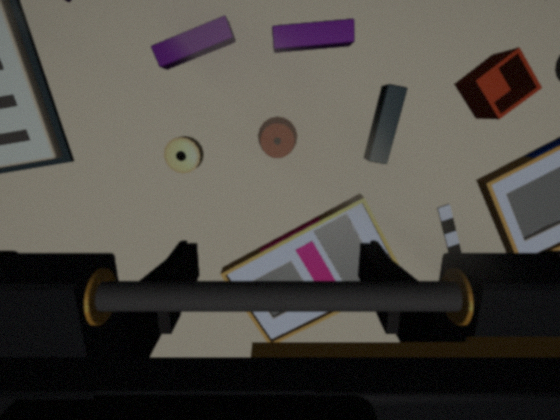

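wb shows the spare rim at (344,74), the kit rim at (324,255) and the blue box corners at (332,178), (198,258) and (245,328). wp shows the red dot at (278,140), the whorl dot at (181,155), the slate bar at (386,124) and the pink corners at (362,197), (222,272) and (273,340). I'll fit the poses across all views.

```bash
cat > fit.py <<'E'
from h import *
import json
from scipy.optimize import minimize,least_squares
C={'scene':cam('scene'),'side':cam('side')};I={'scene':cv2.imread('pics/scene0.png'),'side':cv2.imread('pics/side0.png')}
for n in('wb','wp'):C[n]=cam('wrist',json.load(open(f'pics/{n}.json')));I[n]=cv2.imread(f'pics/{n}.png')
a=np.linspace(0,2*np.pi,40)
def cone(prof):return lambda p:np.vstack([np.c_[p[0]+r*np.cos(a),p[1]+r*np.sin(a),0*a+z] for r,z in prof])
def box(l,w,h):
    q=np.array([[sx*l/2,sy*w/2,z] for sx in(-1,1) for sy in(-1,1) for z in(0,h)])
    return lambda p:q@Ro.from_euler('z',p[2]).as_matrix().T+[p[0],p[1],0]
def hull(c,X):return cv2.convexHull(np.array([proj(c,x) for x in X],np.float32))
def mask(im,kind):
    b,g,r=[im[:,:,i].astype(float) for i in range(3)]
    if kind=='red':m=(r>1.7*g)&(r>30)&(b<g*1.3+8)
    else:m=(r+g+b<210)&(r<1.15*g+3)&(b<1.6*g+5)
    return m.astype(np.uint8)
def fit(model,p0,kind,views):
    tgt={}
    for v in views:
        h=hull(C[v],model(p0));M=np.zeros(I[v].shape[:2],np.uint8);cv2.fillConvexPoly(M,h.astype(np.int32),1);M=cv2.dilate(M,np.ones((13,13)))
        m=mask(I[v],kind)*M;_,l,s,_=cv2.connectedComponentsWithStats(m);m=(l==1+np.argmax(s[1:,4])).astype(np.uint8)
        cs,_=cv2.findContours(m,0,1);hh=cv2.convexHull(np.vstack(cs));t=np.zeros_like(m);cv2.fillConvexPoly(t,hh,1);tgt[v]=t.astype(float)
    def cost(p):
        tot=0
        for v in views:
            R=np.zeros(I[v].shape[:2],np.uint8);cv2.fillConvexPoly(R,np.round(hull(C[v],model(p))*16).astype(np.int32),255,cv2.LINE_AA,4);R=R/255.
            tot+=1-np.minimum(R,tgt[v]).sum()/np.maximum(R,tgt[v]).sum()
        return tot/len(views)
    p0=np.array(p0,float);S=np.vstack([p0]+[p0+d for d in np.diag([.01,.01,.1][:len(p0)])])
    r=minimize(cost,p0,method='Nelder-Mead',options=dict(initial_simplex=S,xatol=1e-4,fatol=1e-4))
    return np.round(r.x,4),round(r.fun,3)
E
cat > run.py <<'E'
from fit import *
bk=lambda z0:cone([(.013,z0),(.028,z0+.048),(.028,z0+.06)])
for v in (['scene'],['side'],['wb'],['scene','side','wb']):
    print(v,'spare',fit(bk(0),[.397,.286],'red',v),'kit',fit(cone([(.013,.014),(.028,.054),(.028,.066)]),[.585,.21],'red',v))
wt=cone([(.025,0),(.019,.06)])
for v in (['scene'],['side'],['wp'],['scene','side','wp']):
    print(v,'red',fit(wt,[.4187,-.1867],'red',v),'whet',fit(box(.09,.024,.026),[.4456,-.06,-.5],'dark',v))
print('dots',ray(C['wp'],(278,140),.06),ray(C['wp'],(181,155),.028),'grey',ray(C['wb'],(257,156),.06))
f=lambda u,v:(135+(u+.5)/2.2-.5,120+(v+.5)/2.2-.5)
q=np.array([[-.067,.108],[.067,.108],[.067,-.108],[-.067,-.108]])
for n,sc,w,wpx,p0 in [("blue",[(621,138),(737,209),(597,347),(476,262)],'wb',{0:(332,178),3:(198,258)},[.5956,.161,.22]),("pink",[(314,310),(428,407),(218,590),(109,468)],'wp',{0:(362,197),3:(222,272)},[.6097,-.1967,.22])]:
  def P(p,i):
    c,s=np.cos(p[2]),np.sin(p[2]);x,y=q[i];return [p[0]+c*x-s*y,p[1]+s*x+c*y,.022]
  for use in('s','sw'):
    F=lambda p:np.concatenate([proj(C['scene'],P(p,i))-f(*sc[i]) for i in range(4)]+([proj(C[w],P(p,i))-wpx[i] for i in wpx] if use=='sw' else []))
    r=least_squares(F,p0,x_scale=[.01,.01,.1]);print(n,use,np.round(r.x,4),np.round(r.fun,1))
E
python3 run.py
```

```text
['scene'] spare (array([0.3867, 0.2982]), np.float64(0.374)) kit (array([0.5827, 0.2141]), np.float64(0.176))
['side'] spare (array([0.3944, 0.3018]), np.float64(0.257)) kit (array([0.5811, 0.2147]), np.float64(0.218))
['wb'] spare (array([0.3925, 0.2902]), np.float64(0.137)) kit (array([0.5808, 0.2152]), np.float64(0.127))
['scene', 'side', 'wb'] spare (array([0.3911, 0.2929]), np.float64(0.261)) kit (array([0.5811, 0.2157]), np.float64(0.176))
['scene'] red (array([ 0.4149, -0.1865]), np.float64(0.188)) whet (array([ 0.4425, -0.0584, -0.5134]), np.float64(0.132))
['side'] red (array([ 0.4169, -0.1808]), np.float64(0.308)) whet (array([ 0.4415, -0.0552, -0.5054]), np.float64(0.202))Traceback (most recent call last):
  File "run.py", line 7, in <module>
    print(v,'red',fit(wt,[.4187,-.1867],'red',v),'whet',fit(box(.09,.024,.026),[.4456,-.06,-.5],'dark',v))
                  ~~~^^^^^^^^^^^^^^^^^^^^^^^^^^^
  File "fit.py", line 21, in fit
    m=mask(I[v],kind)*M;_,l,s,_=cv2.connectedComponentsWithStats(m);m=(l==1+np.argmax(s[1:,4])).astype(np.uint8)
                                                                            ~~~~~~~~~^^^^^^^^^
    return _wrapfunc(a, 'argmax', axis=axis, out=out, **kwds)
    return bound(*args, **kwds)
ValueError: attempt to get argmax of an empty sequence
```

```bash
sed -i 's/r>1.7\*g/r>1.35*g/; s/(b<g\*1.3+8)/(b<g*1.6+15)/; s/(13,13)/(21,21)/' fit.py
sed -i "s/^print('dots'/print('dots',ray(C['wb'],(344,74),.06),ray(C['wb'],(324,255),.066)/" run.py; sed -i "s/.066)ray/.066),ray/;s/.066),ray(C\['wp'\],(278/.066),ray(C['wp'],(278/" run.py
python3 run.py
python3 - <<'E'
from fit import *
for v,uv in [('wb',(318,75)),('wb',(335,78)),('wb',(400,120)),('scene',(397,133)),('scene',(397,148)),('scene',(420,130)),('wp',(270,130)),('wp',(386,130))]:print(v,uv,I[v][uv[1],uv[0]])
E
```

```text
['scene'] spare (array([0.3883, 0.2954]), np.float64(0.307)) kit (array([0.5823, 0.2151]), np.float64(0.137))
['side'] spare (array([0.3937, 0.2937]), np.float64(0.192)) kit (array([0.5809, 0.2157]), np.float64(0.152))
['wb'] spare (array([0.3914, 0.2904]), np.float64(0.075)) kit (array([0.5795, 0.215 ]), np.float64(0.088))
['scene', 'side', 'wb'] spare (array([0.392 , 0.2905]), np.float64(0.195)) kit (array([0.5811, 0.2153]), np.float64(0.132))
['scene'] red (array([ 0.416, -0.186]), np.float64(0.135)) whet (array([ 0.4425, -0.0584, -0.5134]), np.float64(0.132))
['side'] red (array([ 0.4173, -0.1845]), np.float64(0.155)) whet (array([ 0.4415, -0.0552, -0.5054]), np.float64(0.202))
['wp'] red (array([ 0.414, -0.186]), np.float64(0.362)) whet (array([ 0.4407, -0.0588, -0.4923]), np.float64(0.119))
['scene', 'side', 'wp'] red (array([ 0.416 , -0.1858]), np.float64(0.219)) whet (array([ 0.4415, -0.0583, -0.503 ]), np.float64(0.155))
dots [0.391455   0.29050463] [0.57792717 0.21594305] [ 0.41492136 -0.18471014] [ 0.39853706 -0.3017387 ] grey [0.44352932 0.17781055]
blue s [0.595  0.1612 0.22  ] [-1.2 -1.1  1.   0.4  0.7  1.7 -0.7 -1.7]
blue sw [0.5931 0.1659 0.2256] [-0.5 -2.5  1.9 -1.4  2.3 -0.1  0.8 -3.1  2.3  0.7 -6.3  2.1]
pink s [ 0.6088 -0.1959  0.2071] [ 0.7 -2.7  0.8 -0.8 -0.4  2.9 -1.  -0.9]
pink sw [ 0.6073 -0.1958  0.209 ] [ 0.2 -3.3  0.4 -1.6 -0.6  2.1 -1.3 -1.4  2.2  0.5 -1.8  2.2]
wb (318, 75) [ 43  55 103]
wb (335, 78) [ 42  64 125]
wb (400, 120) [114 127 129]
scene (397, 133) [16 22 55]
scene (397, 148) [ 6 12 29]
scene (420, 130) [103 114 125]
wp (270, 130) [57 72 99]
wp (386, 130) [57 58 53]
```

```bash
cat >> h.py <<'E'
PINK=(.608,-.196,.208);BLUE=(.5945,.161,.22);H=.2
def inbox(b,y):return np.array([b[0]-np.sin(b[2])*y,b[1]+np.cos(b[2])*y])
def rep(s):
    st=env.state();print(s,round(st['t'],2),np.round(st['eef_pos'],4),'open',round(st['opening'],4),'gf',round(float(np.max(st['gripper_force'])),1),'F',np.round(st['ft_force'],1))
def pick(xy,yaw,z,op,force,tight=None):
    env.gripper_to(op);env.reach([*xy,H],[np.pi,0,yaw]);env.move_straight([*xy,z],.15);rep('down')
    env.gripper_to(0.0,force);rep('grip');env.move_straight([*xy,H],.15);rep('lift')
def place(xy,yaw,z,op,release=True):
    env.reach([*xy,H],[np.pi,0,yaw]);env.move_straight([*xy,z+.03],.15);env.move_straight([*xy,z],.04);rep('low')
    if release: env.gripper_to(op);env.pause(.2);env.move_straight([*xy,H],.15);rep('up')
E
python3 - <<'E'
from h import *
pick((.4155,-.1855),3.0,.016,.075,25)
place(inbox(BLUE,-.05),3.36,.023,.065)
s=env.capture('scene');cv2.imwrite('pics/s1.png',cv2.convertScaleAbs(cv2.resize(s[160:300,330:490,::-1],None,fx=4,fy=4),alpha=1.6))
E
```

```text
down 6.02 [ 0.4163 -0.1858  0.0168] open 0.075 gf 0.0 F [ 0.5 -0.1  0.2]
grip 6.65 [ 0.4156 -0.1855  0.0161] open 0.0448 gf 24.9 F [-0.1  0.7 -0.1]
lift 8.03 [ 0.4148 -0.1853  0.1991] open 0.0449 gf 24.8 F [-1.1  0.3 -2. ]
low 11.38 [0.6057 0.1122 0.0231] open 0.0447 gf 24.8 F [-0.1 -0.6 -1.7]
up 13.59 [0.6048 0.1121 0.1988] open 0.0653 gf 0.0 F [ 0.6  0.1 -0.2]
```

View pics/s1.png

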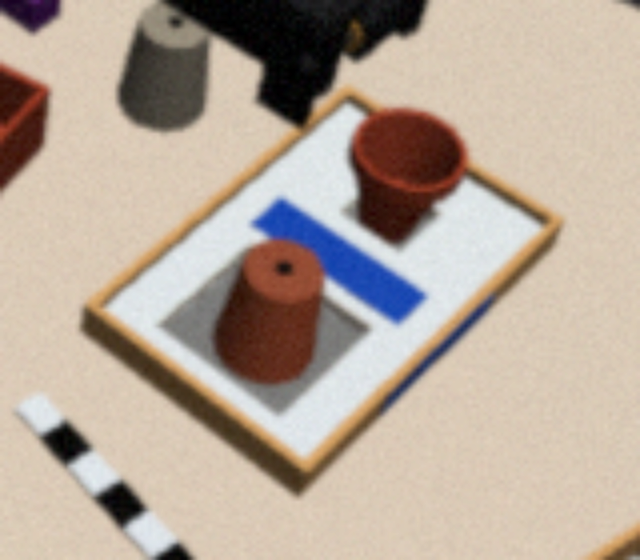

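The red weight stands upright in the large pocket, with its dot at crop (284,268). The pocket corners are at (160,325), (370,327) and (278,412), and the box rim corners at (348,90), (562,222), (300,470) and (90,310). I'll check the centring.

```bash
python3 - <<'E'
from h import *
c=cam('scene');f=lambda u,v,z:np.round(ray(c,(330+(u+.5)/4-.5,160+(v+.5)/4-.5),z),4)
print('dot',f(284,268,.066),'target',inbox(BLUE,-.05))
print('pocket',[f(*p,.015) for p in[(160,325),(278,412),(370,327)]],'mid of diag',(f(160,325,.015)+f(370,327,.015))/2)
P=[f(*p,.022) for p in[(348,90),(562,222),(300,470),(90,310)]];print(P,np.mean(P,axis=0))
print('kit rim',f(409,150,.066),inbox(BLUE,.055))
E
```

```text
dot [0.6075 0.1116] target [0.60541148 0.11220513]
pocket [array([0.5765, 0.0712]), array([0.6461, 0.0865]), array([0.6315, 0.1573])] mid of diag [0.604   0.11425]
[array([0.5086, 0.2519]), array([0.636 , 0.2802]), array([0.6786, 0.0701]), array([0.555 , 0.0439])] [0.59455  0.161525]
kit rim [0.583  0.2128] [0.58249737 0.21467436]
```

```bash
python3 - <<'E'
from h import *
pick((.4415,-.058),2.639,.0115,.05,25)
place(inbox(PINK,.055),3.35,.0185,.036)
pick((.3992,-.3025),2.83,.011,.065,20)
place(inbox(PINK,-.05),3.35,.0185,.056)
env.reach([.46,.05,.26],[np.pi,0,2.83])
s=env.capture('scene');cv2.imwrite('pics/s2.png',cv2.convertScaleAbs(cv2.resize(s[250:400,170:350,::-1],None,fx=4,fy=4),alpha=1.6))
E
```

```text
down 16.6 [ 0.4423 -0.058   0.0122] open 0.0502 gf 0.0 F [ 0.2 -0.2 -0.8]
grip 17.18 [ 0.4416 -0.0579  0.0117] open 0.0236 gf 25.0 F [0.2 0.7 2.2]
lift 18.59 [ 0.4409 -0.058   0.1991] open 0.0237 gf 25.0 F [-0.2 -0.5 -1.4]
low 21.66 [ 0.5968 -0.1423  0.0186] open 0.0238 gf 25.0 F [-0.1 -0.1 -1.2]
up 23.78 [ 0.596  -0.142   0.1989] open 0.0363 gf 0.0 F [-0.4 -0.2 -0.6]
down 26.99 [ 0.3998 -0.3029  0.0117] open 0.0651 gf 0.0 F [-0.  -0.3  0.5]
grip 27.52 [ 0.3995 -0.3025  0.0113] open 0.0434 gf 20.0 F [0.3 0.7 2.7]
lift 28.93 [ 0.3986 -0.3022  0.1991] open 0.0434 gf 20.0 F [-0.1 -0.1 -0.4]
low 31.89 [ 0.6185 -0.2451  0.0187] open 0.0434 gf 20.0 F [ 1.   0.2 -0.2]
up 34.02 [ 0.6179 -0.2445  0.1989] open 0.0562 gf 0.0 F [ 0.7 -0.4 -0.6]
```

View pics/s2.png

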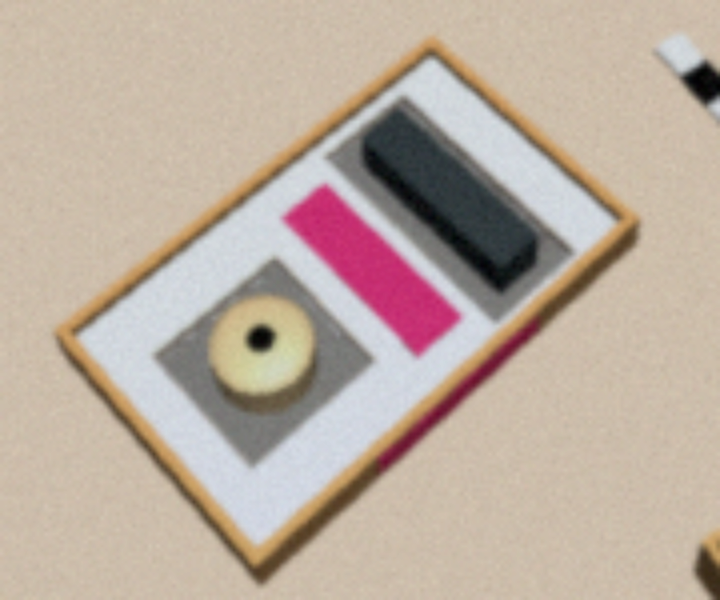

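The whetstone lies flat in the long pocket, centred at about (450,200). The whorl lies flat in the square pocket with its hole up at (261,338). Next is the spare beaker, stopping above the kit beaker for a check.

```bash
python3 - <<'E'
from h import *
pick((.3917,.2905),2.83,.042,.08,15)
xy=(.582,.2147)
env.reach([*xy,H],[np.pi,0,3.0]);env.move_straight([*xy,.115],.1);env.pause(.2);rep('entry')
a=env.capture('scene')[110:260,350:510,::-1];b=env.capture('side')[80:230,240:400,::-1]
cv2.imwrite('pics/n1.png',cv2.convertScaleAbs(cv2.resize(np.hstack([a,b]),None,fx=2.5,fy=2.5,interpolation=cv2.INTER_CUBIC),alpha=1.8))
E
```

```text
down 38.3 [0.3924 0.2909 0.0428] open 0.0796 gf 0.0 F [0.4 0.6 0.2]
grip 38.87 [0.3918 0.2906 0.0422] open 0.055 gf 15.0 F [-0.1 -0.7  2.1]
lift 40.07 [0.3911 0.2901 0.199 ] open 0.0549 gf 15.0 F [-0.   0.7 -1.5]
entry 42.1 [0.5825 0.2149 0.1158] open 0.0548 gf 15.0 F [-0.   0.2 -1.8]
```

View pics/n1.png

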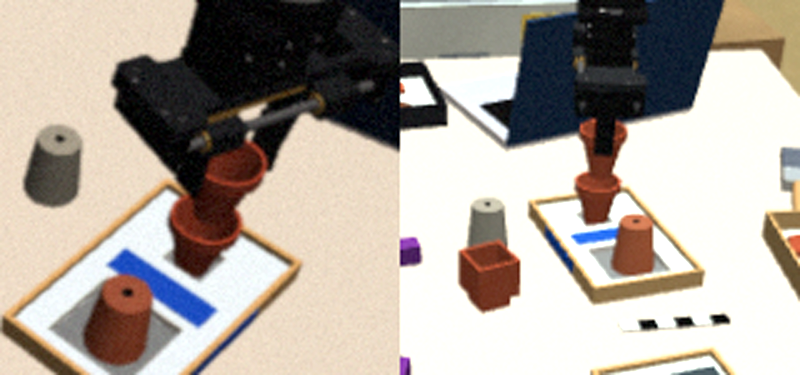

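The spare hangs upright over the kit beaker: rim about (235,160) against kit (206,213) in the left (scene) half, and 603 against 598 in the right half. I'll compare these with the projections.

```bash
python3 - <<'E'
from h import *
for n,o,k in(('scene',(350,110),0),('side',(240,80),400)):
    c=cam(n)
    for s,z in(('spare rim edges',.133),('kit rim edges',.066)):
        a=np.linspace(0,6.28,60);E=np.array([proj(c,[.582+.028*np.cos(t),.2147+.028*np.sin(t),z]) for t in a])
        E=(E-o)*2.5+[k,0];print(n,s,E.min(0).round(),E.max(0).round())
E
```

```text
scene spare rim edges [188. 130.] [265. 182.]
scene kit rim edges [169. 190.] [242. 243.]
side spare rim edges [577. 118.] [625. 138.]
side kit rim edges [574. 169.] [621. 190.]
```

The projections match the picture to about 1 px, so I'll lower it while watching the force.

```bash
python3 - <<'E'
from h import *
xy=(.582,.2147)
for z in list(np.arange(.108,.0755,-.006))+[.074,.072,.0705,.0695]:
    env.move_straight([*xy,z],.04);F=env.state()['ft_force'];rep(f'{z:.4f}')
    if np.linalg.norm(F-np.array([0,0,-1.7]))>6: print('contact');break
E
```

```text
0.1080 42.52 [0.5816 0.2145 0.1074] open 0.0551 gf 15.0 F [ 0.2  0.2 -1.2]
0.1020 42.83 [0.5817 0.2145 0.1015] open 0.055 gf 15.0 F [ 0.   0.3 -0.9]
0.0960 43.12 [0.5817 0.2146 0.0955] open 0.0553 gf 15.0 F [ 0.4 -0.5 -1.2]
0.0900 43.42 [0.5817 0.2145 0.0896] open 0.0549 gf 15.0 F [-0.4  0.1 -0.2]
0.0840 43.73 [0.5817 0.2146 0.0836] open 0.0547 gf 15.0 F [ 0.5 -0.2 -0.5]
0.0780 44.02 [0.5817 0.2146 0.0776] open 0.0549 gf 15.0 F [ 0.1 -0.1 -0.7]
0.0740 44.27 [0.5817 0.2146 0.0736] open 0.0555 gf 15.0 F [ 0.3  0.3 -1. ]
0.0720 44.52 [0.5819 0.2147 0.0719] open 0.0548 gf 15.0 F [ 1.1 -0.1 -1.4]
0.0705 44.77 [0.5819 0.2146 0.0704] open 0.0547 gf 15.0 F [-0.2  0.7 -0.3]
0.0695 45.02 [0.582  0.2147 0.0694] open 0.0553 gf 15.0 F [-0.7 -0.4 -1. ]
```

```bash
python3 - <<'E'
from h import *
env.gripper_to(.078);env.pause(.3);env.move_straight([.582,.2147,.2],.1);env.reach([.46,0,.3],[np.pi,0,2.83]);env.pause(.3);rep('end')
a=env.capture('scene')[110:300,300:500,::-1];b=env.capture('side')[120:310,220:420,::-1]
cv2.imwrite('pics/f1.png',cv2.convertScaleAbs(cv2.resize(np.hstack([a,b]),None,fx=2,fy=2,interpolation=cv2.INTER_CUBIC),alpha=1.6))
E
```

```text
end 48.84 [0.4602 0.0007 0.2994] open 0.0781 gf 0.0 F [-0.8  0.6 -0.2]
```

View pics/f1.png

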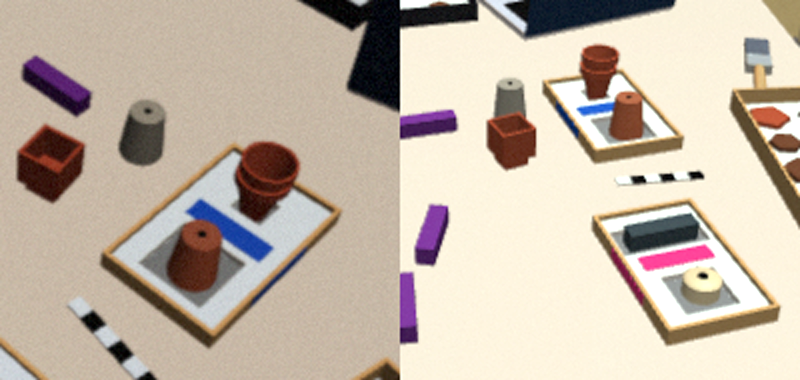

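The spare sits concentric in the kit beaker, with the two rim bands stacked at (267,170) in the left half and (600,60) in the right. The red weight, whetstone and whorl are in their pockets, and the square beaker and grey weight haven't moved. Handing in.

```bash
python3 -c "
from plant import env
print(env.job_done())"
```

```text
the job is handed in; nothing more can be done
None
```

Both kits are made up and the job was handed in at about 49 s of the 109 s limit; the final pictures show everything in place, but the hand-in call returned no verdict.

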